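# Free the seized rotor lid lock and take the lid off

### The job

The quick-lock knob on the centrifuge rotor's blue lid has seized in the locked position. Work it free by rocking it to and fro in small arcs, without letting the rotor twist round or drag on the bench, then turn it anticlockwise to its open stop. Lift the lid off by the knob and lay it gently down flat in the steel tray, and leave the other things on the bench where they are.

Things in the scene. Friction and masses are not known exactly. Their poses are not given: they have to be found in the camera images.
- knob_grip (a point): Grip point of the lid's black lock knob: on its upright axis, 53 mm above the lid's underside. The grip bar is 46 mm long (this point's x), 14 mm thick (its y) and 34 mm tall, from 13 mm above this point to 21 mm below it, where a round hub 38 mm across begins; the lid's top is 43 mm below. A white line marks the bar's +x end. Turns with the knob.
- knob (a joint): Knob angle in the lid, rad: 0 locked (white line at the red dot), grows anticlockwise from above, 1.25 at the hard open stop (green dot). Seized: stiff (0.1 N m), with hard ends at about 0.06 either way. Pushing on at one end gains nothing; each firm turn (0.3 N m) to the opposite end frees a bit, the play grows to about 0.25, and after some four reversals it breaks free anticlockwise.
- lid: Blue lid, 140 mm across, 10 mm thick at its middle, 0.26 kg with its knob. Origin: centre of its flat underside, z up, x towards the red dot. It sits on the rotor over two pins 6 mm high (0.03 rad of slack) and a T-headed stud that reaches 24 mm above the underside into the knob. At the open stop it lifts straight off (25 mm to be clear); locked, it catches after 3 mm.
- rotor: Aluminium centrifuge rotor, 166 mm across, in its grey stand, loaded with tubes: 85 mm high to the lid's seat, about 1.5 kg, loose on the bench on rubber feet. Origin: centre of its underside on the bench, z up. Turning the knob with 0.3 to 0.35 N m leaves it still; from about 0.5 N m, or when pushed sideways by some 8 N, it slips on the bench.
- rotor_mark (a point): White index mark on the rotor's rim, on its -x side, 83 mm from its axis and 68 mm above the bench; shows if the rotor has been twisted or dragged: it must stay within 5 mm of its first place.
- tray: Open steel tray, 210 x 210 mm outside, 22 mm high, walls and floor 4 mm thick (so 202 mm inside), standing empty on the bench. Origin: centre of its underside on the bench. The lid goes flat on its floor.
- jar: Specimen jar with a yellow cap, 60 mm across, 64 mm high, to be left alone. Origin: centre of its underside.
- marker: Marker pen lying on the bench, 140 mm long, 16 mm thick, to be left alone. Origin: under its middle; x along the pen.
- swab_rack: White and blue rack with swab tubes, 75 x 125 mm, about 150 mm high, to be left alone. Origin: centre of its underside.
- swab_box: Clear open box full of swab tubes, 85 x 110 mm, about 145 mm high, to be left alone. Origin: centre of its underside.
- tip_box: Green pipette tip box with a clear lid, 88 x 123 mm, 67 mm high, to be left alone. Origin: centre of its underside.
- scanner: Handheld scanner lying on the bench, about 170 x 62 mm, 40 mm high, to be left alone. Origin: on the bench under its middle.
- mouse: Black computer mouse, 105 x 60 mm, 36 mm high, on a mat, to be left alone. Origin: centre of its underside.
Mind the look-alikes: they are no part of the job. What is shaped like the rotor but pink is not meant.

How it is judged:
By the outcome, as a careful person would: the job done as asked, in the order asked, and still so for the second after the job is handed in, with the robot touching nothing.
It also fails if it takes over 67 s, if anything falls off the work surface, if the arm or the gripper's body presses on something with over 40 N, if the wrist force passes 120 N, or if a joint passes its speed limit or range.

### The arm

A 7-joint arm with a two-finger parallel gripper is mounted at the origin on the work surface. World frame = base frame: x ahead of the robot, y to its left, z up, the work surface at z = 0. Lengths are in m, angles in rad, forces in N, time in s.
With the tool pointing down it reaches from about 0.4 to 0.925 m from the base axis. Payload 5.6 kg.
Tool frame: the origin (TCP) lies at the very end of the fingers, on their centre line; the grasp point (between the pads) lies 19 mm behind it; y points along the fingers, z is the direction in which the jaws open and shut, and the axes are right-handed (so a half turn about y gives the same grasp; the last joint's range is limited). The gripper opens to 85 mm and grips with 20 to 120 N. Pads are 22 mm wide; open, the fingers measure 114 mm over their backs; the gripper's body (76 mm by 85 mm) begins 54 mm behind the grasp point. The pads swing forward as they close: fully open they stand 13 mm farther back than shut.
Start: joints at [1.072, 0.468, -0.012, 1.603, 0.006, 1.071, -0.056], TCP at [0.286, -0.584, 0.231] pointing down, gripper open.
Joint ranges: [-2.53, 2.53], [-0.31, 2.02], [-1.57, 1.55], [0.28, 2.44], [-1.29, 4.43], [0.15, 1.84], [-2.92, 2.92]. Speed limits (rad/s): [2.57, 2.57, 3.14, 3.14, 3.14, 3.14, 3.14].

### API

Orientations are given as a 3x3 rotation matrix whose columns are the frame's x, y, z axes.
In Python, from plant import ctrl gives the robot as it stands.
- The arm moves only by the tool apply_moves, never from a script. Its argument "steps" is a list that holds one entry, the list of rows, each a list of 7 numbers: the shift along the tool's x, y, z in cm, then the turn, a rotation vector about the tool's x, y, z in degrees, then the opening, from -1 (shut) to 1 (fully open), so that 0 is half open. A call has 1 to 12 rows; each row is the pose to reach, as a shift and turn from the pose measured when the call began, along the tool's axes at that moment; what a row does not reach only later rows make up. A row lasts 1/8 s, in which the tool goes at most 62.5 mm and 10.7 degrees, less where a joint would pass 70% of its speed; a pose out of reach is approached as far as the arm can. A call with a gripper value outside its range is refused whole. The fingers move at their own pace and stop on an object; "force" is the grip in N (left out, the last holds). Time passes only in rows, so rows that repeat a pose let the fingers close. It gives the time, the measured TCP pose, the force and the opening at its end, in the units of the state.
- ctrl.get_obs(): the state, without advancing time (a new reading comes with each control period).
- ctrl.read_camera(name): name is "side" or "top" or "wrist"; returns the picture (420x560x3 uint8, blue, green, red); there is no depth.
- ctrl.camera_info(name): a dict with "fx", "fy", "cx", "cy" (pixels), "R" (3x3) and "t" (3): a world point X has camera coordinates R X + t. Camera axes: x right, y down, z forward; pixel columns grow to the right and rows downward; lengths in m; the calibration is good to about 2 mm. The wrist camera is an equidistant fisheye: a pixel r from the principal point sees the ray r / f radians off the axis. A picture is of the moment at which its call begins: read the wrist's pose just before it. camera_info takes no time and is no camera call; for the wrist camera it gives the pose at the moment of the call.
- ctrl.finish_job(): hands the job in, once; it reports no verdict.
Trained networks look in the newest picture that a camera, given by its name, has taken for a name from the list of things; names that differ only in an ending like _2 or _b are one class to them, and where a whole thing is asked for, a point or a joint stands for the part that bears it (a point fixed in the world has none). Each returns a list of dicts, best first, with "p" (0 to 1); they miss things now and then, are a little off and sometimes report something else, mostly with a low value. They report only what shows in the picture. A call takes as long as a camera call. They do not tell look-alikes from the thing itself.
- ctrl.recognise(target, camera): "location" ([x, y, z] in m, in the coordinates of the camera as it stood for that picture, good to about 4 mm: the middle of the surface that is visible of it).
- ctrl.cut_out(target, camera): "region" (420x560 bool, what is visible of it).
The state is a dict: "time_s": time; "q": joint angles; "dq": joint speeds; "joint_efforts": joint torques, N m; "tcp_pos": TCP position; "ee_rot": TCP orientation; "ft_force": force on the tool from outside, world axes, zero at the start; "ft_torque": the same for the moment, N m; "finger_gap": finger opening in m.
Only numpy, scipy, OpenCV 4.12 (cv2) and the standard library are available. Lean on these libraries where they do the work, as an engineer would, in place of code of your own. Each camera call takes 0.05 s, during which the arm holds its last target.

## Working session

There is one attempt and no reset: what is moved stays moved. The work goes in short steps, Python scripts to look and compute and a tool call to move; the robot and the scene stay as the last step left them, time stands still between calls to the robot, and variables do not carry over. Pictures are saved under pics/ and viewed, and the job is handed in when it is done.

Besides the shell and the picture viewer there is one more tool, called after ">>>" as name(argument=value, ...), one argument or row to a line, values as JSON. apply_moves: Moves the arm, as the interface text tells. Its arguments: {"type":"object","properties":{"steps":{"type":"array","items":{"type":"array","items":{"type":"array","items":{"type":"number"}}}},"force":{"type":"number"}},"required":["steps"]}

```bash
ls; mkdir -p pics
python3 - <<'E'
from plant import ctrl
import cv2
o=ctrl.get_obs()
for k,v in o.items(): print(k,v)
for n in("side","top","wrist"):
    cv2.imwrite(f"pics/{n}0.png",ctrl.read_camera(n))
    i=ctrl.camera_info(n);print(n,i)
    for t in("lid","rotor","tray","knob_grip","rotor_mark"):
        import numpy as np
        for d in ctrl.recognise(t,n)[:3]:
            print(t,round(d["p"],2),np.round(np.array(i["R"]).T@(np.array(d["location"])-np.array(i["t"])),4))
E
```

```text
pics
time_s 0.0
q [ 1.07198148  0.46835721 -0.01159159  1.60368533  0.00599539  1.07138108
 -0.05630265]
dq [-1.89211867e-03 -8.61788912e-07 -5.64307017e-05  1.66809082e-03
  8.35318351e-04 -9.63816060e-04 -1.77137376e-03]
joint_efforts [-5.67425868e-04 -5.32371962e+01  2.13455484e-02 -2.51294142e+01
  1.14493349e-02  7.87993631e-03  1.74855415e-06]
tcp_pos [ 0.28580174 -0.58314631  0.23032573]
ee_rot [[-8.97937145e-01 -9.02262739e-04  4.40122788e-01]
 [-4.40123695e-01  1.55358379e-03 -8.97935810e-01]
 [ 1.26406395e-04 -9.99998386e-01 -1.79212780e-03]]
ft_force [-1.67464681  0.11041687 -0.47043213]
ft_torque [ 0.03532926  0.0351828  -0.01451103]
finger_gap 0.0857075143672384
side {'fx': 385.1536883621129, 'fy': 385.1536883621129, 'cx': 284.1764403518293, 'cy': 209.8632370822596, 'R': array([[-0.984945  , -0.17180275,  0.01916143],
       [-0.13705672,  0.70854019, -0.69223281],
       [ 0.10535086, -0.68443744, -0.72141984]]), 't': array([0.47253175, 0.23501778, 0.9426229 ])}
rotor 0.93 [ 0.253  -0.2316  0.0654]
rotor 0.55 [ 0.4591 -0.1838  0.0639]
tray 0.64 [0.469  0.2565 0.0081]
ro
[... 385 characters left out ...]
154])}
lid 0.75 [ 0.472  -0.2375  0.0921]
rotor 0.92 [ 0.2497 -0.2665  0.0625]
rotor 0.81 [ 0.4442 -0.2281  0.0659]
tray 0.63 [0.4632 0.2574 0.003 ]
knob_grip 0.6 [ 0.473  -0.2406  0.1403]
knob_grip 0.22 [ 0.3742 -0.0065  0.0141]
rotor_mark 0.71 [ 0.2449 -0.2672  0.0676]
wrist {'fx': 325.19226210127806, 'fy': 325.19226210127806, 'cx': 280.68049477645513, 'cy': 210.7484100265132, 'R': array([[ 4.39867407e-01, -8.98062728e-01,  1.08669638e-05],
       [-8.62147152e-01, -4.22272719e-01,  2.79978643e-01],
       [-2.51433795e-01, -1.23162849e-01, -9.60006229e-01]]), 't': array([-0.64947495, -0.03474418,  0.37877547])}
rotor 0.63 [ 0.2626 -0.2913  0.062 ]
rotor_mark 0.71 [ 0.2626 -0.2902  0.0632]
```

View pics/top0.png

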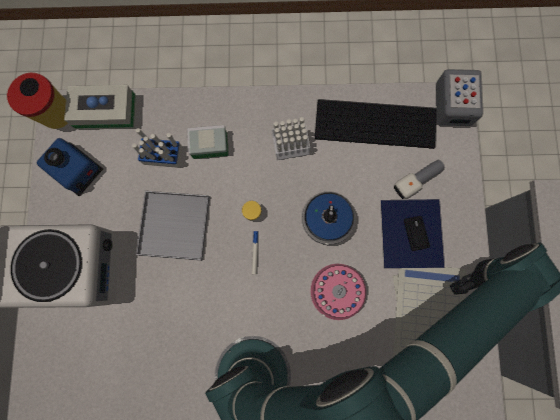

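View pics/side0.png

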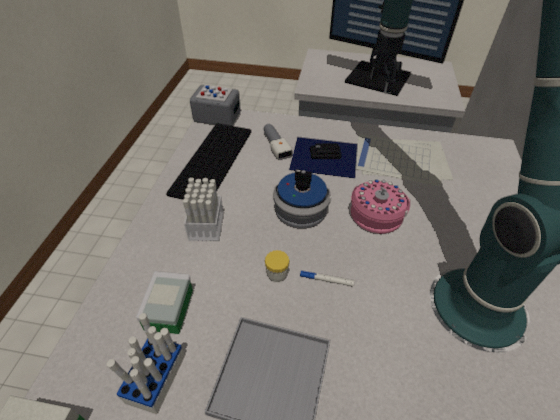

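View pics/wrist0.png

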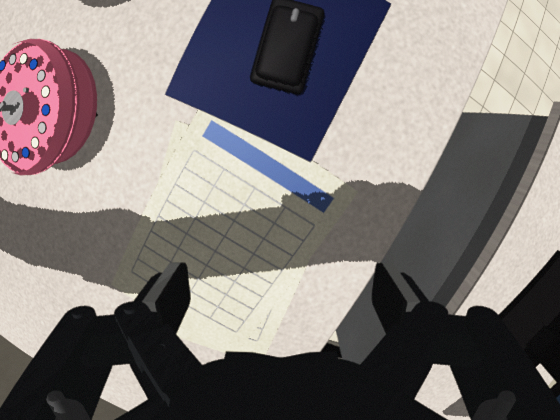

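```bash
cat > h.py <<'E'
from plant import ctrl
import cv2, numpy as np
np.set_printoptions(precision=4,suppress=True)
def proj(i,X):
    c=np.asarray(i["R"])@np.asarray(X)+np.asarray(i["t"]); return np.array([i["fx"]*c[0]/c[2]+i["cx"],i["fy"]*c[1]/c[2]+i["cy"]])
def ray(i,p,fish=False):
    d=np.array([(p[0]-i["cx"])/i["fx"],(p[1]-i["cy"])/i["fy"]])
    if fish:
        r=np.linalg.norm(d); v=np.array([*(d/r*np.sin(r) if r>0 else d),np.cos(r)])
    else: v=np.array([*d,1])
    R=np.asarray(i["R"]); return -R.T@np.asarray(i["t"]),R.T@v
def onz(i,p,z,fish=False):
    c,v=ray(i,p,fish); return c+v*(z-c[2])/v[2]
def projf(i,X):
    c=np.asarray(i["R"])@np.asarray(X)+np.asarray(i["t"]); th=np.arctan2(np.hypot(c[0],c[1]),c[2]); u=c[:2]/np.hypot(c[0],c[1])*th
    return np.array([i["fx"]*u[0]+i["cx"],i["fy"]*u[1]+i["cy"]])
E
python3 - <<'E'
from h import *
i=ctrl.camera_info("top")
im=ctrl.read_camera("top")
cv2.imwrite("pics/topc.png",cv2.resize(im[170:260,280:380],None,fx=6,fy=6,interpolation=cv2.INTER_CUBIC))
for t in("lid","rotor","tray","knob_grip"):
    for d in ctrl.cut_out(t,"top")[:2]:
        m=d["region"].astype(np.uint8);c=max(cv2.findContours(m,0,2)[0],key=cv2.contourArea)
        (x,y),r,a=cv2.minAreaRect(c);print(t,d["p"],(x,y),r,a,onz(i,(x,y),{"lid":.095,"rotor":.08,"tray":.022,"knob_grip":.14}[t]))
o=ctrl.get_obs();w=ctrl.camera_info("wrist");c=-w["R"].T@w["t"];print("cam in tool",o["ee_rot"].T@(c-o["tcp_pos"]), "axis", o["ee_rot"].T@w["R"][2])
E
```

```text
lid 0.92 (329.2500305175781, 216.25001525878906) (45.961936950683594, 45.25482940673828) 45.0 [ 0.4713 -0.2423  0.095 ]
rotor 0.92 (337.5, 291.0) (56.0, 55.0) 90.0 [ 0.2492 -0.2613  0.08  ]
rotor 0.62 (327.3770751953125, 219.8017578125) (55.1539421081543, 48.19110107421875) 22.166345596313477 [ 0.4628 -0.2376  0.08  ]
tray 0.75 (329.5, 216.0) (44.0, 45.0) 90.0 [ 0.4838 -0.2495  0.022 ]
tray 0.73 (173.07131958007812, 225.20115661621094) (68.15629577636719, 67.1817626953125) 5.8263421058654785 [0.461  0.2523 0.022 ]
knob_grip 0.68 (330.52459716796875, 213.7704620361328) (12.291540145874023, 15.364426612854004) 39.80556869506836 [ 0.4714 -0.2423  0.14  ]
knob_grip 0.57 (290.5928955078125, 138.7860565185547) (36.046730041503906, 33.57439041137695) 81.46923065185547 [ 0.7029 -0.1289  0.14  ]
cam in tool [-0.0725 -0.142  -0.0005] axis [ 0.2799  0.96   -0.0001]
```

View pics/topc.png

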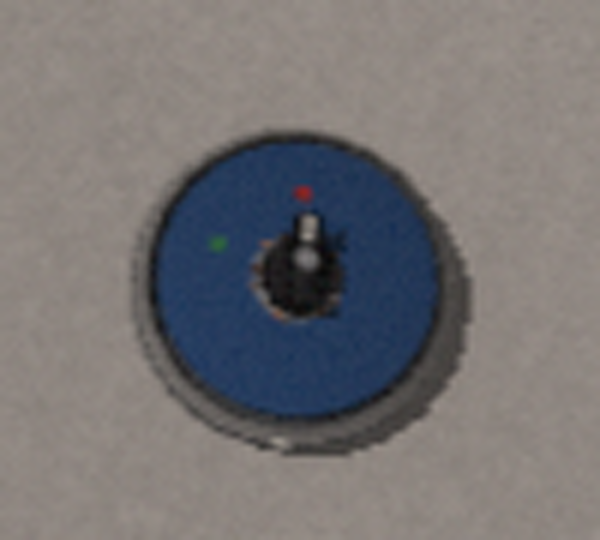

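>>> apply_moves(
  steps=[
    [[-4,-4,-3,0,4,0,1],[-8,-4,-6,0,8,0,1],[-12,-4,-9,0,12,0,1],[-16,-4,-12,0,16,0,1],[-20,-4,-15,0,20,0,1],[-24,-4,-18,0,24,0,1],[-28,-4,-20.5,0,26,0,1],[-31.5,-4,-22.5,0,26,0,1],[-31.5,-4,-22.5,0,26,0,1],[-31.5,-4,-22.5,0,26,0,1]],
  ],
)

```text
time_s: 2.4
tcp_pos: [0.4695, -0.2436, 0.2713]
ee_rot: [[-1.0, -0.0, 0.001], [-0.001, -0.001, -1.0], [0.0, -1.0, 0.001]]
ft_force: [-1.1, -0.7, 0.3]
finger_gap: 0.0852
```

Run:
```python
from h import *
o=ctrl.get_obs();print(o["time_s"],o["tcp_pos"],o["ee_rot"],o["q"],o["ft_force"],o["ft_torque"])
w=ctrl.camera_info("wrist");im=ctrl.read_camera("wrist");cv2.imwrite("pics/w1.png",im)
for t in("lid","knob_grip","rotor","rotor_mark"):
    for d in ctrl.recognise(t,"wrist")[:2]: print(t,d["p"],w["R"].T@(d["location"]-w["t"]))
for t in("lid","knob_grip"):
    for d in ctrl.cut_out(t,"wrist")[:1]:
        m=d["region"].astype(np.uint8);c=max(cv2.findContours(m,0,2)[0],key=cv2.contourArea);print(t,cv2.minAreaRect(c),cv2.fitEllipse(c))
```

```text
2.4 [ 0.4695 -0.2436  0.2713] [[-1.     -0.0004  0.0015]
 [-0.0015 -0.0006 -1.    ]
 [ 0.0004 -1.      0.0006]] [ 0.5259  0.2294 -0.1294  1.848   0.0343  1.0664 -1.186 ] [-1.093  -0.6597  0.3192] [ 0.0362 -0.015   0.0292]
lid 0.69 [ 0.4829 -0.2413  0.0913]
knob_grip 0.97 [ 0.4809 -0.2361  0.1532]
rotor 0.98 [ 0.523  -0.2425  0.0583]
rotor 0.57 [ 0.2923 -0.2576  0.0637]
rotor_mark 0.91 [ 0.5206 -0.2376  0.0658]
rotor_mark 0.7 [0.4488 0.1949 0.0017]
lid ((277.0, 181.5), (131.0, 134.0), 90.0) ((277.2409973144531, 181.892333984375), (131.40463256835938, 134.46461486816406), 109.54150390625)
knob_grip ((275.43060302734375, 194.9508514404297), (39.306785583496094, 55.272789001464844), 8.746162414550781) ((276.10040283203125, 192.5018310546875), (36.3546142578125, 53.66032028198242), 7.291515827178955)
```

View pics/w1.png

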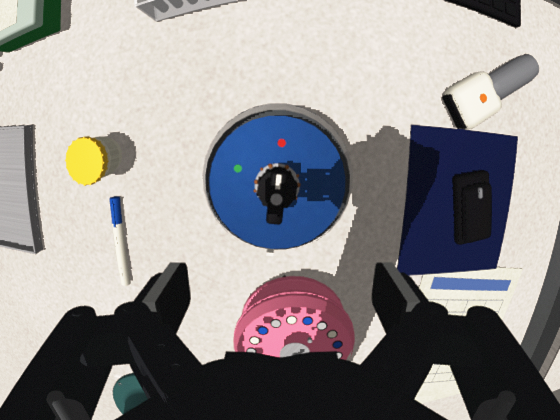

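Run:
```python
from h import *
w=ctrl.camera_info("wrist")
im=cv2.imread("pics/w1.png");
cv2.imwrite("pics/w1c.png",cv2.resize(im[95:265,195:360],None,fx=3.5,fy=3.5,interpolation=cv2.INTER_CUBIC))
hsv=cv2.cvtColor(im,cv2.COLOR_BGR2HSV)
d=ctrl.cut_out("lid","wrist")[0]; m=d["region"].astype(np.uint8)
c=max(cv2.findContours(m,0,2)[0],key=cv2.contourArea)[:,0]
for z in(.092,.095):
    P=np.array([onz(w,p,z,True)[:2] for p in c]).astype(np.float32)
    print(z,cv2.fitEllipse(P*1000))
C=np.array([.4713,-.2423])
for lo,hi,n in(((0,150,120),(8,255,255),"red"),((45,120,70),(85,255,255),"green")):
    mm=cv2.inRange(hsv,np.array(lo),np.array(hi)); mm[:110]=0;mm[250:]=0;mm[:,:205]=0;mm[:,350:]=0
    ys,xs=np.nonzero(mm); 
    if len(xs): print(n,len(xs),xs.mean(),ys.mean(),onz(w,(xs.mean(),ys.mean()),.095,True))
for z in (.117,.151): print(projf(w,[.4713,-.2423,z]))
```

```text
0.092 ((475.4347229003906, -238.9764862060547), (136.27508544921875, 138.07611083984375), 130.259765625)
0.095 ((476.05352783203125, -239.0094757080078), (135.0027618408203, 136.78697204589844), 130.25958251953125)
red 32 281.5 142.5 [ 0.5181 -0.2433  0.095 ]
green 47 237.36170212765958 168.06382978723406 [ 0.493  -0.1995  0.095 ]
[280.4157 194.3127]
[280.385  203.7253]
```

View pics/w1c.png

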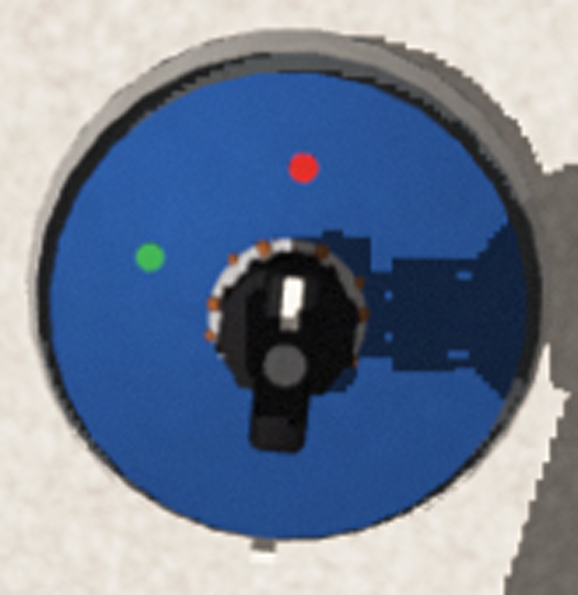

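Run:
```python
from h import *
w=ctrl.camera_info("wrist")
f=lambda a,b:(195+a/3.5,95+b/3.5)
a=onz(w,f(292,276),.151,True);b=onz(w,f(277,452),.151,True);b2=onz(w,f(278,420),.151,True);s=onz(w,f(285.5,365),.151,True)
print(a,b,b2,s,np.degrees(np.arctan2(*(a-b)[1::-1])),np.degrees(np.arctan2(*(a-b2)[1::-1])),np.linalg.norm(a-b2))
# top view: screw at crop (307,258)/6
t=ctrl.camera_info("top");print(onz(t,(280+307/6,170+258/6),.151))
```

```text
[ 0.4967 -0.2405  0.151 ] [ 0.4534 -0.2368  0.151 ] [ 0.4615 -0.2371  0.151 ] [ 0.4752 -0.239   0.151 ] -4.880107238613326 -5.544894667056865 0.03529174656678737
[ 0.4718 -0.2433  0.151 ]
```

>>> apply_moves(
  steps=[
    [[-0.5,4,-0.4,0,5.3,0,0],[-0.5,8,-0.4,0,5.3,0,-0.1],[-0.5,10.2,-0.4,0,5.3,0,-0.2],[-0.5,10.2,-0.4,0,5.3,0,-0.2],[-0.5,10.2,-0.4,0,5.3,0,-0.2]],
  ],
)

```text
time_s: 3.42
tcp_pos: [0.4753, -0.2399, 0.1703]
ee_rot: [[-0.996, 0.001, -0.092], [0.092, -0.001, -0.996], [-0.001, -1.0, 0.001]]
ft_force: [0.3, 0.1, 0.1]
finger_gap: 0.0339
```

Run:
```python
from h import *
o=ctrl.get_obs();print(o["time_s"],o["tcp_pos"],o["ee_rot"],o["q"],o["ft_force"],o["ft_torque"],o["finger_gap"])
w=ctrl.camera_info("wrist");im=ctrl.read_camera("wrist");cv2.imwrite("pics/w2.png",im)
cv2.imwrite("pics/w2c.png",cv2.resize(im[80:380,150:410],None,fx=2,fy=2,interpolation=cv2.INTER_CUBIC))
```

```text
3.425 [ 0.4753 -0.2399  0.1703] [[-0.9958  0.0014 -0.0916]
 [ 0.0916 -0.0007 -0.9958]
 [-0.0014 -1.      0.0006]] [ 0.5011  0.3516 -0.1169  1.941   0.0537  0.8503 -1.3066] [0.2983 0.0529 0.0913] [-0.0154  0.0031 -0.064 ] 0.033884012617137915
```

View pics/w2c.png

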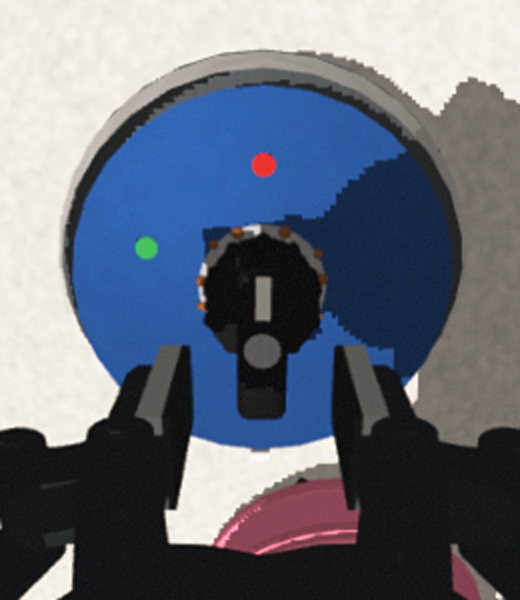

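Run:
```python
from h import *
w=ctrl.camera_info("wrist");f=lambda a,b:(150+a/2,80+b/2)
for n,p,z in(("screw",(262,351),.151),("mark",(262.5,278),.151),("red",(263.5,165),.095),("green",(146.5,248),.095)): print(n,onz(w,f(*p),z,True))
```

```text
screw [ 0.4752 -0.2389  0.151 ]
mark [ 0.4959 -0.2409  0.151 ]
red [ 0.5179 -0.2434  0.095 ]
green [ 0.4929 -0.2     0.095 ]
```

>>> apply_moves(
  steps=[
    [[0,2.5,-0.05,0,0.4,0,-0.2],[0,4.9,-0.05,0,0.4,0,-0.2],[0,4.9,-0.05,0,0.4,0,-0.45],[0,4.9,-0.05,0,0.4,0,-0.55],[0,4.9,-0.05,0,0.4,0,-0.6]],
  ],
  force=20,
)

```text
time_s: 4.1
tcp_pos: [0.4765, -0.2399, 0.1229]
ee_rot: [[-0.995, 0.004, -0.099], [0.099, -0.002, -0.995], [-0.004, -1.0, 0.002]]
ft_force: [0.2, 0.8, 1.1]
finger_gap: 0.0169
```

Run:
```python
from h import *
o=ctrl.get_obs();print(o["time_s"],o["tcp_pos"],o["ee_rot"],o["ft_force"],o["ft_torque"],o["finger_gap"])
im=ctrl.read_camera("wrist")
cv2.imwrite("pics/w3c.png",cv2.resize(im[150:350,180:380],None,fx=3,fy=3,interpolation=cv2.INTER_CUBIC))
```

```text
4.1 [ 0.4765 -0.2399  0.1229] [[-0.9951  0.0043 -0.0986]
 [ 0.0986 -0.0021 -0.9951]
 [-0.0044 -1.      0.0016]] [0.1572 0.8045 1.0716] [-0.0092  0.0066  0.0219] 0.016882842992496785
```

View pics/w3c.png

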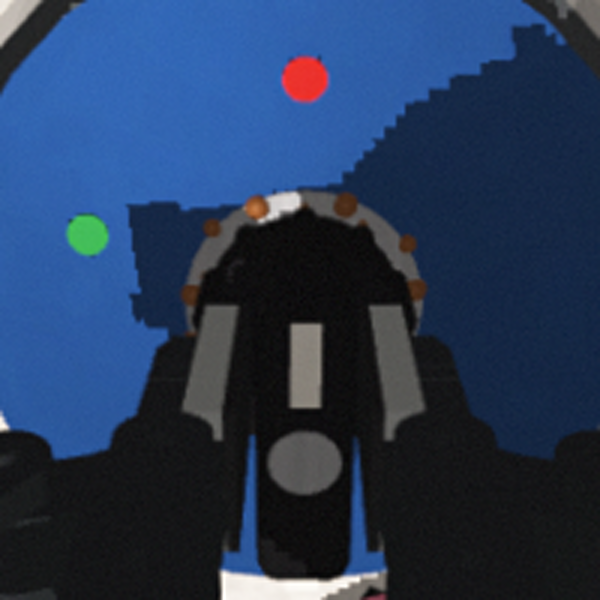

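>>> apply_moves(
  steps=[
    [[0.12,0,0,0,0,0,-0.64],[0.12,0,0,0,0,0,-0.68],[0.12,0,0,0,0,0,-0.72],[0.12,0,0,0,0,0,-1],[0.12,0,0,0,0,0,-1]],
  ],
  force=30,
)

```text
time_s: 4.78
tcp_pos: [0.4754, -0.24, 0.1235]
ee_rot: [[-0.995, 0.005, -0.099], [0.099, -0.002, -0.995], [-0.005, -1.0, 0.002]]
ft_force: [-1.2, -1.0, 6.2]
finger_gap: 0.0137
```

```bash
cat > s.py <<'E'
from h import *
o=ctrl.get_obs();R=o["ee_rot"];print(o["time_s"],o["tcp_pos"],"yaw",np.degrees(np.arctan2(-R[1,0],-R[0,0])),o["ft_force"],o["ft_torque"],o["finger_gap"],o["q"][6],o["joint_efforts"][6])
E
python3 s.py
```

```text
4.775 [ 0.4754 -0.24    0.1235] yaw -5.683256046781778 [-1.1699 -0.9632  6.242 ] [ 0.1038  0.3029 -0.1088] 0.013694956895972171 -1.3247221847122754 0.0953146442770958
```

>>> apply_moves(
  steps=[
    [[0,0,0,0,-2,0,-1],[0,0,0,0,-4,0,-1],[0,0,0,0,-4,0,-1]],
  ],
)

```text
time_s: 5.15
tcp_pos: [0.4755, -0.2399, 0.1235]
ee_rot: [[-1.0, 0.005, -0.029], [0.029, -0.002, -1.0], [-0.005, -1.0, 0.002]]
ft_force: [0.1, 0.5, 2.5]
finger_gap: 0.0142
```

```bash
python3 s.py
```

```text
5.15 [ 0.4755 -0.2399  0.1235] yaw -1.6457684081111574 [0.1259 0.5212 2.5114] [ 0.1745 -0.042  -0.072 ] 0.014202084031400613 -1.2629640077592115 0.13880273792892694
```

>>> apply_moves(
  steps=[
    [[0,0,0,0,-2,0,-1],[0,0,0,0,-3,0,-1],[0,0,0,0,-3,0,-1]],
  ],
)

```text
time_s: 5.52
tcp_pos: [0.4755, -0.2399, 0.1235]
ee_rot: [[-1.0, 0.005, 0.023], [-0.023, -0.002, -1.0], [-0.005, -1.0, 0.002]]
ft_force: [-0.4, 0.1, 2.8]
finger_gap: 0.0139
```

```bash
python3 s.py
```

```text
5.525 [ 0.4755 -0.2399  0.1235] yaw 1.3244269908638746 [-0.3886  0.1227  2.7647] [ 0.1762  0.0319 -0.5512] 0.013872405062345243 -1.2170832893483172 0.5576594173908234
```

>>> apply_moves(
  steps=[
    [[0,0,0,0,4,0,-1],[0,0,0,0,8,0,-1],[0,0,0,0,10.5,0,-1],[0,0,0,0,10.5,0,-1]],
  ],
)

```text
time_s: 6.02
tcp_pos: [0.4755, -0.24, 0.1235]
ee_rot: [[-0.987, 0.005, -0.158], [0.158, -0.003, -0.987], [-0.005, -1.0, 0.002]]
ft_force: [0.5, -0.7, 1.0]
finger_gap: 0.0133
```

```bash
python3 s.py
python3 - <<'E'
from h import *
i=ctrl.camera_info("top");im=ctrl.read_camera("top")
cv2.imwrite("pics/topd.png",cv2.resize(im[170:260,280:380],None,fx=6,fy=6,interpolation=cv2.INTER_CUBIC))
E
```

```text
6.025 [ 0.4755 -0.24    0.1235] yaw -9.083730585378802 [ 0.4562 -0.6956  0.9638] [-0.115   0.0479 -0.0488] 0.013321331419451427 -1.3768093214161174 -0.083722157869488
```

View pics/topd.png

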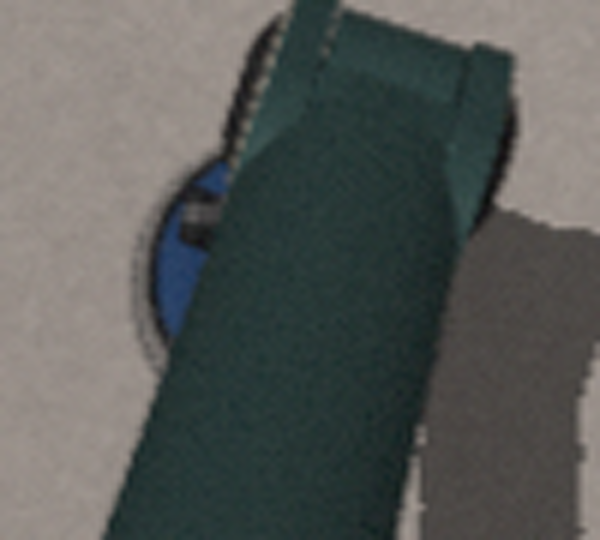

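>>> apply_moves(
  steps=[
    [[0,0,0,0,1.5,0,-1],[0,0,0,0,1.5,0,-1]],
  ],
)

```text
time_s: 6.32
tcp_pos: [0.4755, -0.24, 0.1235]
ee_rot: [[-0.983, 0.005, -0.184], [0.184, -0.002, -0.983], [-0.005, -1.0, 0.002]]
ft_force: [-0.4, 0.5, 2.0]
finger_gap: 0.0135
```

```bash
python3 s.py
```

```text
6.325 [ 0.4755 -0.24    0.1235] yaw -10.589477071540196 [-0.3503  0.4617  2.0425] [0.0127 0.0279 0.0538] 0.013535435665148346 -1.3997939644164037 -0.08867647731676698
```

>>> apply_moves(
  steps=[
    [[0,0,0,0,1.5,0,-1],[0,0,0,0,1.5,0,-1]],
  ],
)

```text
time_s: 6.58
tcp_pos: [0.4755, -0.2401, 0.1235]
ee_rot: [[-0.978, 0.005, -0.21], [0.21, -0.003, -0.978], [-0.005, -1.0, 0.001]]
ft_force: [-0.1, 0.1, 2.2]
finger_gap: 0.0134
```

```bash
python3 s.py
```

```text
6.575 [ 0.4755 -0.2401  0.1235] yaw -12.128646438195444 [-0.0846  0.109   2.2499] [-0.0288  0.0131  0.0202] 0.013410983717329822 -1.42322861139008 -0.06374366115778685
```

Run:
```python
from h import *
im=ctrl.read_camera("wrist")
cv2.imwrite("pics/w4c.png",cv2.resize(im[110:350,160:400],None,fx=2.5,fy=2.5,interpolation=cv2.INTER_CUBIC))
```

```text
(no output)
```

View pics/w4c.png

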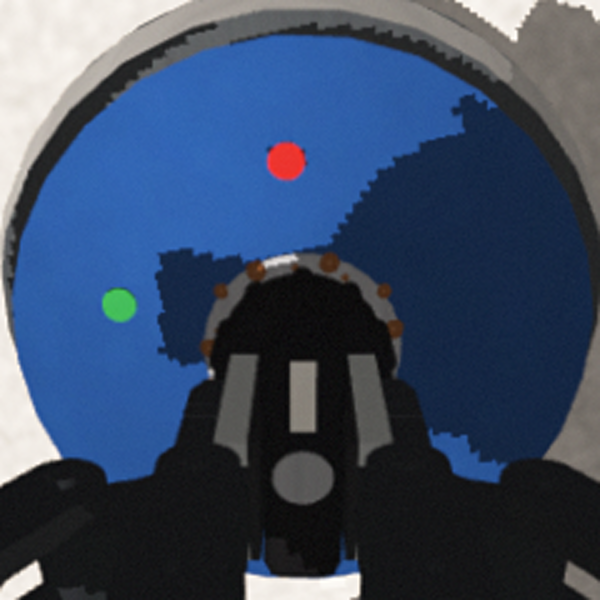

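```bash
cat > dots.py <<'E'
from h import *
import sys
def dots(tag=None):
    w=ctrl.camera_info("wrist");im=ctrl.read_camera("wrist")
    if tag: cv2.imwrite(f"pics/{tag}.png",im)
    hsv=cv2.cvtColor(im,cv2.COLOR_BGR2HSV);P={}
    for lo,hi,n in(((0,150,120),(8,255,255),"red"),((45,120,70),(85,255,255),"green")):
        mm=cv2.inRange(hsv,np.array(lo),np.array(hi));mm[320:]=0;mm[:,:180]=0;mm[:,380:]=0
        k,l,st,ce=cv2.connectedComponentsWithStats(mm)
        if k<2: continue
        j=1+np.argmax(st[1:,4]);P[n]=onz(w,ce[j],.095,True);print(n,st[j,4],ce[j],P[n])
    if len(P)==2:
        d=(P["red"]-P["green"])[:2];a=np.degrees(np.arctan2(d[1],d[0]));L=np.linalg.norm(d)
        # red dir = a + half of base angle
        yaw=a+90-71.62/2; r=L/2/np.sin(np.radians(71.62/2)); c=P["red"][:2]-r*np.array([np.cos(np.radians(yaw)),np.sin(np.radians(yaw))])
        print("lid yaw",yaw,"r",r,"centre",c)
    
if __name__=="__main__": dots(sys.argv[1] if len(sys.argv)>1 else None)
E
python3 dots.py w5
python3 - <<'E'
from h import *
w=ctrl.camera_info("wrist")
# earlier dots from w2
r=np.array([.5179,-.2434]);g=np.array([.4929,-.2]);d=r-g;print(np.degrees(np.arctan2(d[1],d[0]))+90-35.81)
E
```

```text
red 139 [274.     173.9568] [ 0.5181 -0.2443  0.095 ]
green 148 [207.25   231.4527] [ 0.4943 -0.2002  0.095 ]
lid yaw -7.4324878504317695 r 0.04282536910990448 centre [ 0.4757 -0.2388]
-5.866471427387964
```

>>> apply_moves(
  steps=[
    [[0,0,0,0,1.2,0,-1],[0,0,0,0,1.2,0,-1]],
  ],
)

```text
time_s: 6.92
tcp_pos: [0.4754, -0.2401, 0.1235]
ee_rot: [[-0.973, 0.005, -0.231], [0.231, -0.002, -0.973], [-0.005, -1.0, 0.001]]
ft_force: [-0.9, -0.4, 1.2]
finger_gap: 0.0137
```

```bash
python3 s.py
```

```text
6.925 [ 0.4754 -0.2401  0.1235] yaw -13.333199079961185 [-0.8612 -0.3829  1.2418] [-0.0336  0.0421  0.0655] 0.01367613518207286 -1.4416547625506528 -0.09075133362784982
```

>>> apply_moves(
  steps=[
    [[0,0,0,0,1.2,0,-1],[0,0,0,0,1.2,0,-1]],
  ],
)

```text
time_s: 7.18
tcp_pos: [0.4755, -0.2401, 0.1235]
ee_rot: [[-0.968, 0.005, -0.251], [0.251, -0.003, -0.968], [-0.005, -1.0, 0.001]]
ft_force: [-0.6, -0.4, 1.0]
finger_gap: 0.0133
```

```bash
python3 s.py
```

```text
7.175 [ 0.4755 -0.2401  0.1235] yaw -14.538993589560247 [-0.5834 -0.3755  0.9943] [-0.0929  0.0403  0.1914] 0.01329502827579788 -1.4602507743126543 -0.26566358283162117
```

>>> apply_moves(
  steps=[
    [[0,0,0,0,0.5,0,-1],[0,0,0,0,0.5,0,-1]],
  ],
)

```text
time_s: 7.42
tcp_pos: [0.4755, -0.2401, 0.1235]
ee_rot: [[-0.966, 0.005, -0.259], [0.259, -0.003, -0.966], [-0.005, -1.0, 0.001]]
ft_force: [-0.4, -0.3, 2.2]
finger_gap: 0.0139
```

```bash
python3 s.py;python3 dots.py
```

```text
7.425 [ 0.4755 -0.2401  0.1235] yaw -15.024145935035321 [-0.4477 -0.2512  2.185 ] [-0.0252  0.0637  0.3543] 0.013887897129524993 -1.46788400745104 -0.37325821816921234
red 138 [270.5    174.2754] [ 0.5181 -0.2446  0.095 ]
green 144 [206.8889 234.6528] [ 0.4945 -0.2004  0.095 ]
lid yaw -7.685213632907171 r 0.04287428842971777 centre [ 0.4756 -0.2389]
```

>>> apply_moves(
  steps=[
    [[0,0,0,0,-5,0,-1],[0,0,0,0,-10,0,-1],[0,0,0,0,-14.5,0,-1],[0,0,0,0,-14.5,0,-1]],
  ],
)

```text
time_s: 7.98
tcp_pos: [0.4755, -0.2399, 0.1235]
ee_rot: [[-1.0, 0.005, -0.011], [0.011, -0.002, -1.0], [-0.005, -1.0, 0.002]]
ft_force: [-0.9, 0.2, 2.0]
finger_gap: 0.0134
```

```bash
python3 s.py
```

```text
7.975 [ 0.4755 -0.2399  0.1235] yaw -0.6197867185614292 [-0.8629  0.1837  1.9653] [0.1915 0.0381 0.13  ] 0.01343075777032908 -1.2469970263444485 0.14233105815947056
```

>>> apply_moves(
  steps=[
    [[0,0,0,0,-1.5,0,-1],[0,0,0,0,-1.5,0,-1]],
  ],
)

```text
time_s: 8.22
tcp_pos: [0.4755, -0.2398, 0.1235]
ee_rot: [[-1.0, 0.005, 0.015], [-0.015, -0.002, -1.0], [-0.005, -1.0, 0.002]]
ft_force: [0.6, 1.0, 0.8]
finger_gap: 0.0135
```

```bash
python3 s.py
```

```text
8.225 [ 0.4755 -0.2398  0.1235] yaw 0.8631420560246175 [0.5611 0.9917 0.7829] [0.1806 0.0484 0.0295] 0.013506449275843905 -1.2240934653351083 0.05686888354830444
```

>>> apply_moves(
  steps=[
    [[0,0,0,0,-2,0,-1],[0,0,0,0,-2,0,-1]],
  ],
)

```text
time_s: 8.48
tcp_pos: [0.4755, -0.2398, 0.1235]
ee_rot: [[-0.999, 0.005, 0.051], [-0.051, -0.002, -0.999], [-0.005, -1.0, 0.002]]
ft_force: [-0.3, 1.1, 2.6]
finger_gap: 0.0134
```

```bash
python3 s.py
```

```text
8.475 [ 0.4755 -0.2398  0.1235] yaw 2.903697356596105 [-0.3269  1.1475  2.6235] [0.1384 0.0696 0.0318] 0.013360145124949496 -1.1929652754918458 0.0653946865350008
```

>>> apply_moves(
  steps=[
    [[0,0,0,0,-1.5,0,-1],[0,0,0,0,-1.5,0,-1]],
  ],
)

```text
time_s: 8.72
tcp_pos: [0.4755, -0.2397, 0.1235]
ee_rot: [[-0.997, 0.005, 0.077], [-0.077, -0.002, -0.997], [-0.005, -1.0, 0.002]]
ft_force: [-1.0, 0.9, 1.8]
finger_gap: 0.0137
```

```bash
python3 s.py;python3 dots.py
```

```text
8.725 [ 0.4755 -0.2397  0.1235] yaw 4.438833829631808 [-0.953   0.8843  1.8453] [ 0.173  -0.0226 -0.0491] 0.013699447747333995 -1.1695266735315344 0.09697370929643512
red 137 [292.9635 174.562 ] [ 0.5184 -0.2421  0.095 ]
green 156 [212.2308 215.4231] [ 0.4923 -0.1993  0.095 ]
lid yaw -4.432987130874864 r 0.0428158919586248 centre [ 0.4757 -0.2387]
```

>>> apply_moves(
  steps=[
    [[0,0,0,0,-1.2,0,-1],[0,0,0,0,-1.2,0,-1]],
  ],
)

```text
time_s: 9.02
tcp_pos: [0.4755, -0.2398, 0.1235]
ee_rot: [[-0.995, 0.005, 0.098], [-0.098, -0.002, -0.995], [-0.005, -1.0, 0.002]]
ft_force: [0.2, 0.8, 1.6]
finger_gap: 0.0137
```

```bash
python3 s.py
```

```text
9.025 [ 0.4755 -0.2398  0.1235] yaw 5.642598194558114 [0.1762 0.7538 1.6133] [ 0.1685 -0.0114 -0.0895] 0.013671835591374743 -1.151070313130093 0.14686130918562412
```

>>> apply_moves(
  steps=[
    [[0,0,0,0,-1,0,-1],[0,0,0,0,-1,0,-1]],
  ],
)

```text
time_s: 9.28
tcp_pos: [0.4755, -0.2397, 0.1235]
ee_rot: [[-0.993, 0.005, 0.115], [-0.115, -0.002, -0.993], [-0.005, -1.0, 0.002]]
ft_force: [0.1, 1.0, 1.9]
finger_gap: 0.0137
```

```bash
python3 s.py
```

```text
9.275 [ 0.4755 -0.2397  0.1235] yaw 6.629002593677989 [0.096  1.0421 1.8596] [ 0.1999  0.0022 -0.3024] 0.013744101821008232 -1.1357575443778185 0.3591596055775881
```

>>> apply_moves(
  steps=[
    [[0,0,0,0,-0.3,0,-1],[0,0,0,0,5,0,-1],[0,0,0,0,11,0,-1],[0,0,0,0,17,0,-1],[0,0,0,0,21,0,-1],[0,0,0,0,21,0,-1]],
  ],
)

```text
time_s: 10.02
tcp_pos: [0.4755, -0.2401, 0.1235]
ee_rot: [[-0.969, 0.005, -0.247], [0.247, -0.002, -0.969], [-0.005, -1.0, 0.001]]
ft_force: [0.3, -0.6, 0.0]
finger_gap: 0.0138
```

```bash
python3 s.py
```

```text
10.025 [ 0.4755 -0.2401  0.1235] yaw -14.28491314589293 [ 0.2839 -0.5961  0.0152] [-0.2232  0.0114 -0.0385] 0.013763478988669045 -1.4560686935279938 -0.1386596029624343
```

>>> apply_moves(
  steps=[
    [[0,0,0,0,2,0,-1],[0,0,0,0,3.5,0,-1],[0,0,0,0,3.5,0,-1]],
  ],
)

```text
time_s: 10.4
tcp_pos: [0.4754, -0.2402, 0.1235]
ee_rot: [[-0.952, 0.005, -0.306], [0.306, -0.003, -0.952], [-0.005, -1.0, 0.001]]
ft_force: [-0.3, -1.2, 0.5]
finger_gap: 0.0135
```

```bash
python3 s.py
```

```text
10.4 [ 0.4754 -0.2402  0.1235] yaw -17.805514173327154 [-0.3055 -1.1615  0.5396] [-0.0973 -0.0006  0.0268] 0.013533777021484068 -1.5100282476003268 -0.09098609676584601
```

>>> apply_moves(
  steps=[
    [[0,0,0,0,1.5,0,-1],[0,0,0,0,1.5,0,-1]],
  ],
)

```text
time_s: 10.65
tcp_pos: [0.4755, -0.2402, 0.1235]
ee_rot: [[-0.944, 0.005, -0.331], [0.331, -0.003, -0.944], [-0.005, -1.0, 0.001]]
ft_force: [-0.0, -0.5, 2.1]
finger_gap: 0.0134
```

```bash
python3 s.py; python3 dots.py
```

```text
10.65 [ 0.4755 -0.2402  0.1235] yaw -19.334886254311886 [-0.0192 -0.4524  2.1367] [-0.1292  0.0857 -0.0021] 0.013439978694253805 -1.533414593100935 -0.07676671491935849
red 138 [264.     175.2971] [ 0.5182 -0.2444  0.095 ]
green 141 [206.305  240.0709] [ 0.4944 -0.2003  0.095 ]
lid yaw -7.433252843715522 r 0.04285087970856986 centre [ 0.4757 -0.2388]
```

Knob −11.9° (−0.21 rad); the end should be near −0.25.

>>> apply_moves(
  steps=[
    [[0,0,0,0,1.2,0,-1],[0,0,0,0,1.2,0,-1]],
  ],
)

```text
time_s: 10.95
tcp_pos: [0.4754, -0.2402, 0.1235]
ee_rot: [[-0.936, 0.005, -0.351], [0.351, -0.003, -0.936], [-0.005, -1.0, 0.001]]
ft_force: [0.5, -1.0, 1.6]
finger_gap: 0.0136
```

```bash
python3 s.py
```

```text
10.95 [ 0.4754 -0.2402  0.1235] yaw -20.54655226527773 [ 0.4702 -1.0119  1.6321] [-0.1561  0.0099 -0.0155] 0.013595655704665028 -1.5519120014919296 -0.09357057278975844
```

>>> apply_moves(
  steps=[
    [[0,0,0,0,1.2,0,-1],[0,0,0,0,1.2,0,-1]],
  ],
)

```text
time_s: 11.2
tcp_pos: [0.4754, -0.2402, 0.1235]
ee_rot: [[-0.929, 0.005, -0.371], [0.371, -0.003, -0.929], [-0.005, -1.0, 0.001]]
ft_force: [-0.1, -0.1, 1.5]
finger_gap: 0.0135
```

```bash
python3 s.py
```

```text
11.2 [ 0.4754 -0.2402  0.1235] yaw -21.77919994947742 [-0.0801 -0.0673  1.5037] [-0.1163  0.0409  0.0192] 0.01351684318569946 -1.5707501230712555 -0.09677537251263857
```

>>> apply_moves(
  steps=[
    [[0,0,0,0,1,0,-1],[0,0,0,0,1,0,-1]],
  ],
)

```text
time_s: 11.45
tcp_pos: [0.4754, -0.2402, 0.1235]
ee_rot: [[-0.922, 0.005, -0.387], [0.387, -0.003, -0.922], [-0.005, -1.0, 0.001]]
ft_force: [-0.7, -0.8, 2.2]
finger_gap: 0.0135
```

```bash
python3 s.py
```

```text
11.45 [ 0.4754 -0.2402  0.1235] yaw -22.769665675246085 [-0.7245 -0.8229  2.1798] [-0.1885  0.1039  0.234 ] 0.013456293035092328 -1.5861488045690595 -0.29502158984541893
```

>>> apply_moves(
  steps=[
    [[0,0,0,0,0.5,0,-1],[0,0,0,0,0.5,0,-1],[0,0,0,0,-6,0,-1],[0,0,0,0,-13,0,-1],[0,0,0,0,-20,0,-1],[0,0,0,0,-27,0,-1],[0,0,0,0,-29,0,-1],[0,0,0,0,-29,0,-1]],
  ],
)

```text
time_s: 12.45
tcp_pos: [0.4755, -0.2398, 0.1235]
ee_rot: [[-0.994, 0.005, 0.107], [-0.107, -0.002, -0.994], [-0.005, -1.0, 0.002]]
ft_force: [-0.1, 1.6, 2.6]
finger_gap: 0.0135
```

```bash
python3 s.py
```

```text
12.45 [ 0.4755 -0.2398  0.1235] yaw 6.138083881243089 [-0.1263  1.584   2.6236] [ 0.5585 -0.0192 -0.0773] 0.013536485391236946 -1.1436651083475098 0.1324697071686387
```

>>> apply_moves(
  steps=[
    [[0,0,0,0,-2,0,-1],[0,0,0,0,-2,0,-1]],
  ],
)

```text
time_s: 12.7
tcp_pos: [0.4756, -0.2397, 0.1235]
ee_rot: [[-0.99, 0.005, 0.142], [-0.142, -0.002, -0.99], [-0.004, -1.0, 0.003]]
ft_force: [0.1, 1.3, 2.3]
finger_gap: 0.0134
```

```bash
python3 s.py
```

```text
12.7 [ 0.4756 -0.2397  0.1235] yaw 8.157888021348004 [0.1037 1.3133 2.2749] [0.2311 0.0432 0.0236] 0.013448281476282225 -1.112869000409301 0.0805850699543953
```

>>> apply_moves(
  steps=[
    [[0,0,0,0,-1.5,0,-1],[0,0,0,0,-1.5,0,-1]],
  ],
)

```text
time_s: 12.95
tcp_pos: [0.4755, -0.2397, 0.1235]
ee_rot: [[-0.986, 0.005, 0.168], [-0.168, -0.002, -0.986], [-0.004, -1.0, 0.003]]
ft_force: [-0.2, 0.8, 2.1]
finger_gap: 0.0139
```

```bash
python3 s.py
```

```text
12.95 [ 0.4755 -0.2397  0.1235] yaw 9.689089658025294 [-0.1777  0.8454  2.0743] [0.3367 0.0159 0.0935] 0.013910363374379453 -1.089574340304794 0.03689361736178398
```

>>> apply_moves(
  steps=[
    [[0,0,0,0,-1.5,0,-1],[0,0,0,0,-1.5,0,-1]],
  ],
)

```text
time_s: 13.2
tcp_pos: [0.4755, -0.2397, 0.1235]
ee_rot: [[-0.981, 0.005, 0.195], [-0.195, -0.002, -0.981], [-0.004, -1.0, 0.003]]
ft_force: [-0.2, 0.9, 2.9]
finger_gap: 0.0138
```

```bash
python3 s.py; python3 dots.py
```

```text
13.2 [ 0.4755 -0.2397  0.1235] yaw 11.219430417090319 [-0.2242  0.9274  2.8877] [0.2695 0.013  0.0033] 0.013815580130734872 -1.0661420702710893 0.026996142114512622
red 138 [302.2754 176.7971] [ 0.5183 -0.2421  0.095 ]
green 159 [216.3082 207.7044] [ 0.4925 -0.1993  0.095 ]
lid yaw -4.680000996438217 r 0.04276817445489729 centre [ 0.4757 -0.2386]
```

>>> apply_moves(
  steps=[
    [[0,0,0,0,-2,0,-1],[0,0,0,0,-4,0,-1],[0,0,0,0,-4,0,-1]],
  ],
)

```text
time_s: 13.62
tcp_pos: [0.4755, -0.2396, 0.1235]
ee_rot: [[-0.965, 0.005, 0.263], [-0.263, -0.002, -0.965], [-0.004, -1.0, 0.003]]
ft_force: [-0.2, 0.7, 3.2]
finger_gap: 0.0135
```

```bash
python3 s.py
```

```text
13.625 [ 0.4755 -0.2396  0.1235] yaw 15.253302815931084 [-0.2168  0.6816  3.2347] [ 0.3445  0.0684 -0.0002] 0.013526120972313059 -1.004552866908314 0.041478441562503576
```

Free. Turn most of the way to the open stop.

>>> apply_moves(
  steps=[
    [[0,0,0,0,-6,0,-1],[0,0,0,0,-12,0,-1],[0,0,0,0,-18,0,-1],[0,0,0,0,-24,0,-1],[0,0,0,0,-30,0,-1],[0,0,0,0,-36,0,-1],[0,0,0,0,-42,0,-1],[0,0,0,0,-46,0,-1],[0,0,0,0,-48,0,-1],[0,0,0,0,-48,0,-1]],
  ],
)

```text
time_s: 14.88
tcp_pos: [0.475, -0.2389, 0.1235]
ee_rot: [[-0.45, 0.003, 0.893], [-0.893, -0.001, -0.45], [-0.001, -1.0, 0.003]]
ft_force: [-1.9, 3.5, 6.1]
finger_gap: 0.0136
```

```bash
python3 s.py
```

```text
14.875 [ 0.475  -0.2389  0.1235] yaw 63.27638915940081 [-1.8906  3.5136  6.126 ] [0.8983 0.5163 0.0479] 0.013642575834911292 -0.2721863131245275 0.0036383593396749347
```

>>> apply_moves(
  steps=[
    [[-0.02,0,-0.03,0,-2,0,-1],[-0.02,0,-0.03,0,-3,0,-1],[-0.02,0,-0.03,0,-3,0,-1]],
  ],
)

```text
time_s: 15.25
tcp_pos: [0.4749, -0.2388, 0.1235]
ee_rot: [[-0.402, 0.003, 0.916], [-0.916, -0.001, -0.402], [-0.0, -1.0, 0.004]]
ft_force: [0.9, -0.1, 2.4]
finger_gap: 0.0136
```

```bash
python3 s.py
```

```text
15.25 [ 0.4749 -0.2388  0.1235] yaw 66.28575798845303 [ 0.9102 -0.1407  2.389 ] [0.2961 0.1431 0.0346] 0.01364674072940264 -0.2266401232313322 0.031093473080545664
```

>>> apply_moves(
  steps=[
    [[0,0,0,0,-1,0,-1],[0,0,0,0,-1.5,0,-1],[0,0,0,0,-1.5,0,-1]],
  ],
)

```text
time_s: 15.62
tcp_pos: [0.4749, -0.2388, 0.1235]
ee_rot: [[-0.378, 0.004, 0.926], [-0.926, -0.001, -0.378], [-0.0, -1.0, 0.004]]
ft_force: [0.1, 1.2, 3.1]
finger_gap: 0.0134
```

```bash
python3 s.py; python3 dots.py
```

```text
15.625 [ 0.4749 -0.2388  0.1235] yaw 67.77020594027556 [0.0666 1.1871 3.0524] [ 0.3977  0.0841 -0.2146] 0.0134164656347154 -0.20389061507451253 0.2248938661068678
red 115 [352.5652 226.0174] [ 0.5182 -0.2416  0.095 ]
green 179 [281.0223 173.4637] [ 0.492  -0.1989  0.095 ]
lid yaw -4.333884588423231 r 0.04279188954900875 centre [ 0.4755 -0.2384]
```

>>> apply_moves(
  steps=[
    [[0,0,0,0,0.6,0,-1],[0,0,0,0,0.6,0,-1],[0,-0.3,0,0,0.6,0,-1],[0,-0.6,0,0,0.6,0,-1],[0,-0.6,0,0,0.6,0,-1]],
  ],
  force=40,
)

```text
time_s: 16.3
tcp_pos: [0.4747, -0.2391, 0.1295]
ee_rot: [[-0.388, 0.003, 0.922], [-0.922, -0.001, -0.388], [-0.0, -1.0, 0.004]]
ft_force: [-0.0, 0.4, -2.9]
finger_gap: 0.0137
```

```bash
python3 s.py
```

```text
16.3 [ 0.4747 -0.2391  0.1295] yaw 67.16367406014398 [-0.0372  0.4342 -2.9285] [ 0.065   0.0289 -0.0028] 0.013664689859558406 -0.20820619326916875 0.01181340019684285
```

>>> apply_moves(
  steps=[
    [[0,-0.6,0,0,0,0,-1],[0,-1.2,0,0,0,0,-1],[0,-2,0,0,0,0,-1],[0,-3.5,0,0,0,0,-1],[0,-6,0,0,0,0,-1],[0,-9,0,0,0,0,-1],[0,-10,0,0,0,0,-1],[0,-10,0,0,0,0,-1]],
  ],
)

```text
time_s: 17.3
tcp_pos: [0.4745, -0.2391, 0.2301]
ee_rot: [[-0.388, 0.005, 0.922], [-0.922, -0.002, -0.388], [0.0, -1.0, 0.005]]
ft_force: [0.6, -0.4, -2.3]
finger_gap: 0.0134
```

```bash
python3 s.py
python3 - <<'E'
from h import *
i=ctrl.camera_info("top");im=ctrl.read_camera("top");cv2.imwrite("pics/top2.png",im)
cv2.imwrite("pics/top2c.png",cv2.resize(im[170:280,120:230],None,fx=5,fy=5,interpolation=cv2.INTER_CUBIC))
s=ctrl.camera_info("side");im=ctrl.read_camera("side");cv2.imwrite("pics/side2.png",im)
for n,c in(("top",i),("side",s)):
  for d in ctrl.cut_out("tray",n)[:2]:
    m=d["region"].astype(np.uint8);k=max(cv2.findContours(m,0,2)[0],key=cv2.contourArea)
    h=cv2.convexHull(k); 
    P=np.array([onz(c,p,.022)[:2] for p in h[:,0].astype(float)])
    r=cv2.minAreaRect((P*1000).astype(np.float32));print(n,d["p"],r)
E
```

```text
17.3 [ 0.4745 -0.2391  0.2301] yaw 67.15486564532631 [ 0.6049 -0.3639 -2.3437] [-0.0271 -0.0116 -0.0267] 0.013369573973472321 -0.1373873330613045 0.023560492554679513
top 0.93 ((463.4330139160156, 252.54818725585938), (217.40835571289062, 212.53024291992188), 84.31283569335938)
side 0.94 ((462.54339599609375, 258.8607177734375), (215.9237518310547, 209.33982849121094), 85.1049575805664)
side 0.44 ((751.5684204101562, -173.43466186523438), (111.68983459472656, 253.3236541748047), 17.365360260009766)
```

View pics/side2.png

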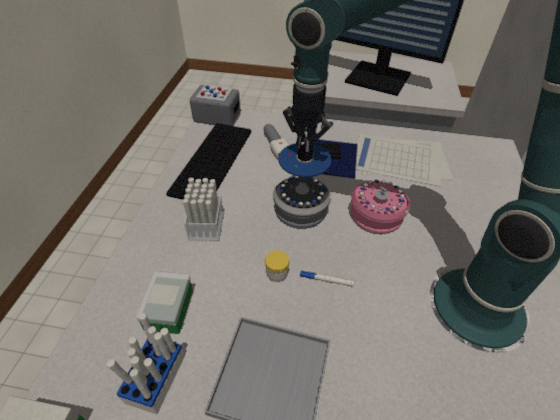

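View pics/top2.png

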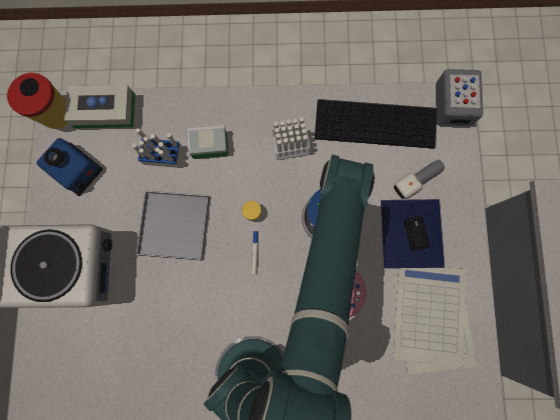

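>>> apply_moves(
  steps=[
    [[-1,0,-0.45,0,0,0,-1],[-3,0,-1.35,0,0,0,-1],[-6,0,-2.7,0,0,0,-1],[-9.5,0,-4.2,0,0,0,-1],[-13,0,-5.8,0,0,0,-1],[-17,0,-7.5,0,0,0,-1],[-21,0,-9.3,0,0,0,-1],[-25,0,-11.1,0,0,0,-1],[-29,0,-12.9,0,0,0,-1],[-33,0,-14.6,0,0,0,-1],[-36,0,-16,0,0,0,-1],[-37,0,-16.4,0,0,0,-1]],
  ],
)

```text
time_s: 19.0
tcp_pos: [0.4644, 0.1696, 0.2284]
ee_rot: [[-0.383, 0.001, 0.924], [-0.924, 0.001, -0.383], [-0.001, -1.0, 0.001]]
ft_force: [-0.7, -1.3, -2.4]
finger_gap: 0.0133
```

```bash
python3 s.py
```

```text
19.0 [0.4644 0.1696 0.2284] yaw 67.48176113811932 [-0.7281 -1.3482 -2.4456] [-0.0538 -0.0026 -0.0211] 0.013297176381598434 -1.0066250422725307 0.041896499460563064
```

>>> apply_moves(
  steps=[
    [[-3,0,-1.2,0,0,0,-1],[-6,0,-2.5,0,0,0,-1],[-8,0,-3.3,0,0,0,-1],[-8,2,-3.3,0,0,0,-1],[-8,5,-3.3,0,0,0,-1],[-8,8,-3.3,0,0,0,-1],[-8,10,-3.3,0,0,0,-1],[-8,10,-3.3,0,0,0,-1]],
  ],
)

```text
time_s: 20.0
tcp_pos: [0.4638, 0.2556, 0.1272]
ee_rot: [[-0.383, -0.002, 0.924], [-0.924, -0.001, -0.383], [0.001, -1.0, -0.001]]
ft_force: [-0.3, -0.3, -3.2]
finger_gap: 0.0133
```

```bash
python3 s.py
python3 - <<'E'
from h import *
for n in("wrist","side"): cv2.imwrite(f"pics/{n}3.png",ctrl.read_camera(n))
E
```

```text
20.0 [0.4638 0.2556 0.1272] yaw 67.47900956681484 [-0.2971 -0.3026 -3.1659] [0.0293 0.0559 0.0044] 0.013275585391856028 -1.2959819383090543 -0.07484627421945333
```

View pics/wrist3.png

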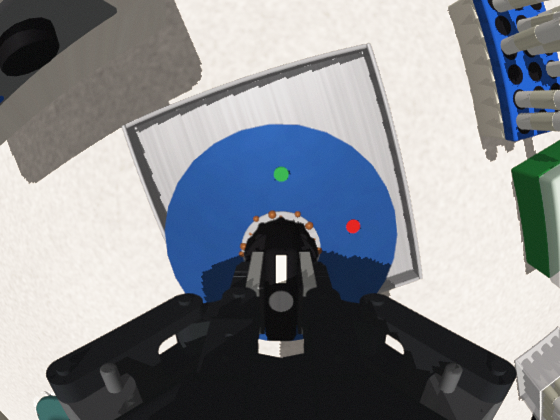

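View pics/side3.png

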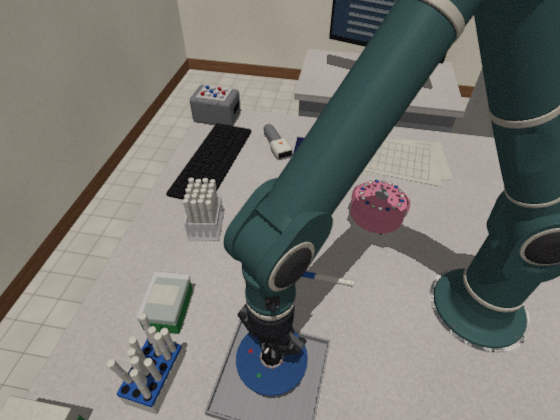

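Run:
```python
from h import *
w=ctrl.camera_info("wrist")
a,b,c=[onz(w,p,.022,True) for p in((127,125),(369,45),(420,278))]
print(a,b,c,np.linalg.norm(a-b),np.linalg.norm(b-c),(a+c)/2)
```

```text
[0.3778 0.3719 0.022 ] [0.5798 0.3534 0.022 ] [0.5599 0.1472 0.022 ] 0.20287744522056772 0.207131180791769 [0.4688 0.2596 0.022 ]
```

>>> apply_moves(
  steps=[
    [[-0.4,2,0.25,0,0,0,-1],[-0.4,4.5,0.25,0,0,0,-1],[-0.4,6.5,0.25,0,0,0,-1],[-0.4,7.6,0.25,0,0,0,-1],[-0.4,8,0.25,0,0,0,-1],[-0.4,8,0.25,0,0,0,-1]],
  ],
)

```text
time_s: 20.85
tcp_pos: [0.4693, 0.2597, 0.0493]
ee_rot: [[-0.383, 0.002, 0.924], [-0.924, 0.002, -0.383], [-0.002, -1.0, 0.002]]
ft_force: [0.5, -0.0, -2.6]
finger_gap: 0.0136
```

```bash
python3 s.py
```

```text
20.85 [0.4693 0.2597 0.0493] yaw 67.48949109419185 [ 0.457  -0.0188 -2.5623] [0.0377 0.0691 0.0051] 0.013610001331632248 -1.3828813591645415 -0.01624631113372743
```

>>> apply_moves(
  steps=[
    [[0,0.3,0,0,0,0,-1],[0,0.5,0,0,0,0,-1],[0,0.6,0,0,0,0,-1],[0,0.6,0,0,0,0,-1]],
  ],
)

```text
time_s: 21.35
tcp_pos: [0.4693, 0.2597, 0.0433]
ee_rot: [[-0.383, 0.002, 0.924], [-0.924, 0.002, -0.383], [-0.002, -1.0, 0.002]]
ft_force: [-0.0, -0.5, -3.0]
finger_gap: 0.0132
```

```bash
python3 s.py
```

```text
21.35 [0.4693 0.2597 0.0433] yaw 67.49012697617643 [-0.0407 -0.5457 -2.9947] [ 0.0142 -0.0225 -0.0465] 0.013171590483649204 -1.389361695196105 -0.003946126234950498
```

>>> apply_moves(
  steps=[
    [[0,0.05,0,0,0,0,-1],[0,0.1,0,0,0,0,-1],[0,0.1,0,0,0,0,-1]],
  ],
)

```text
time_s: 21.72
tcp_pos: [0.4694, 0.2597, 0.0425]
ee_rot: [[-0.383, 0.003, 0.924], [-0.924, 0.002, -0.383], [-0.002, -1.0, 0.002]]
ft_force: [-0.2, -0.7, 0.9]
finger_gap: 0.0131
```

```bash
python3 s.py
```

```text
21.725 [0.4694 0.2597 0.0425] yaw 67.48323419212724 [-0.1706 -0.6816  0.9437] [-0.1435  0.1732  0.0189] 0.013125999084872754 -1.3904919907361502 0.002401394085609354
```

>>> apply_moves(
  steps=[
    [[0,0,0,0,0,0,-0.6],[0,0,0,0,0,0,-0.4],[0,0,0,0,0,0,-0.2],[0,-1,0,0,0,0,-0.1],[0,-3,0,0,0,0,0],[0,-7,0,0,0,0,0],[0,-12,0,0,0,0,0],[0,-17,0,0,0,0,0],[0,-20,0,0,0,0,0],[0,-20,0,0,0,0,0]],
  ],
)

```text
time_s: 22.98
tcp_pos: [0.47, 0.2605, 0.2464]
ee_rot: [[-0.383, 0.009, 0.924], [-0.924, 0.004, -0.383], [-0.007, -1.0, 0.007]]
ft_force: [-0.3, -1.1, 0.3]
finger_gap: 0.0426
```

```bash
python3 s.py;python3 - <<'E'
from h import *
for n in("wrist","side","top"): cv2.imwrite(f"pics/{n}4.png",ctrl.read_camera(n))
def L(n,ts):
    i=ctrl.camera_info(n)
    for t in ts:
        for d in ctrl.recognise(t,n)[:2]: print(n,t,round(d["p"],2),i["R"].T@(np.array(d["location"])-i["t"]))
L("side",["rotor","lid","tray"]);L("top",["rotor","lid"]);
a=cv2.imread("pics/side0.png");b=cv2.imread("pics/side4.png");x=np.hstack([a[140:260,250:430],b[140:260,250:430]])
cv2.imwrite("pics/cmp.png",cv2.resize(x,None,fx=2.2,fy=2.2,interpolation=cv2.INTER_CUBIC))
E
```

```text
22.975 [0.47   0.2605 0.2464] yaw 67.49430303644954 [-0.3055 -1.0815  0.2762] [ 0.006  -0.0147  0.0259] 0.04260459010661637 -1.19122307582834 0.07921004667878151
side rotor 0.98 [ 0.4191 -0.1908  0.0524]
side rotor 0.67 [0.6881 0.3227 0.0592]
side lid 0.9 [0.4612 0.2689 0.0129]
side tray 0.81 [0.4783 0.2522 0.0065]
top rotor 0.75 [ 0.467  -0.2405  0.0657]
top rotor 0.49 [ 0.5974 -0.5298  0.039 ]
top lid 0.86 [0.4754 0.2457 0.0101]
```

View pics/wrist4.png

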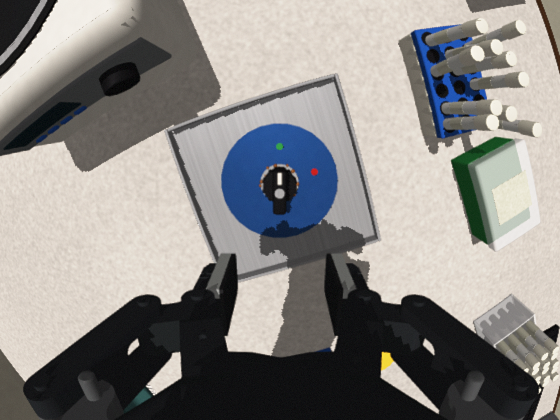

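View pics/cmp.png

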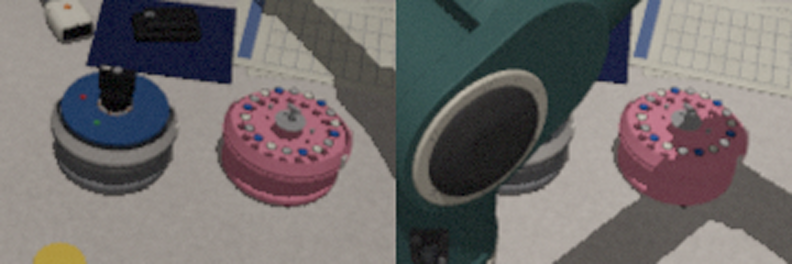

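View pics/top4.png

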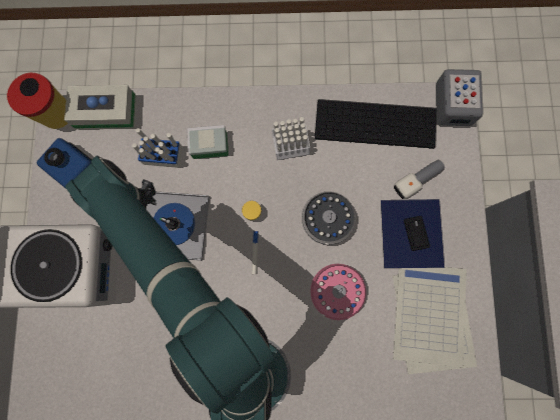

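Run:
```python
from h import *
a=cv2.imread("pics/top0.png");b=cv2.imread("pics/top4.png")
x=np.hstack([a[180:255,290:370],b[180:255,290:370]]);cv2.imwrite("pics/cmp2.png",cv2.resize(x,None,fx=5,fy=5,interpolation=cv2.INTER_CUBIC))
```

```text
(no output)
```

View pics/cmp2.png

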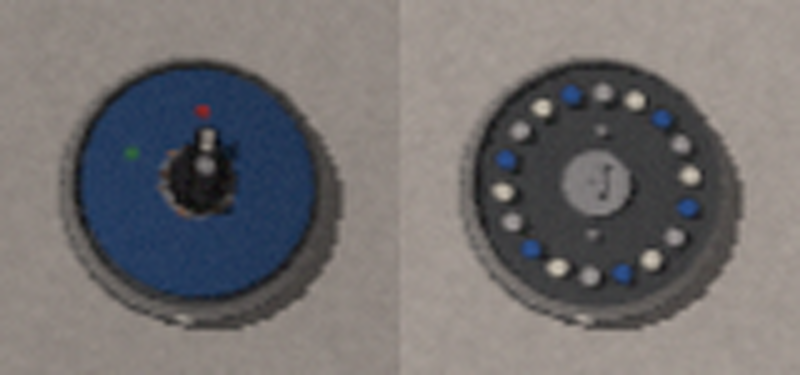

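```bash
python3 -c "
from plant import ctrl
print(ctrl.finish_job())"
```

```text
the job is handed in; nothing more can be done
None
```

I worked the knob free, turned it to its open stop, and laid the lid flat in the steel tray. I handed the job in at about 23 s of the 67 s allowed.

- **Freeing the knob:** It took two firm turns each way, alternating anticlockwise and clockwise. The play grew from ±0.06 rad to about ±0.25, then it broke free anticlockwise. Most end turns took about 0.30–0.37 N m.
- **One overshoot:** The first anticlockwise turn peaked at about 0.55 N m, above the figure of about 0.5 at which the rotor may slip. Afterwards the rotor's rim and white index mark sat at the same pixels in the before and after top pictures, so I saw no movement. A pixel there is about 3 mm, so a shift smaller than that would not show.
- **Opening and lifting:** At the open stop the knob read about 72° (1.26 rad) relative to the lid. The lid came off cleanly, with about 2.9 N on the wrist and no catch at 3 mm.
- **Placing:** The lid went down slowly and met the tray floor with only a few newtons. It lies flat and near the middle of the tray. The gripper is open and clear, with its tips 25 cm above the bench.
- **Other items:** The other things looked unmoved in the last top picture, as far as the arm let me see.
- **Disagreements:** The top and wrist cameras differed by about 4–5 mm on where the knob and tray were. I went by the wrist camera, and the grasp and placing bore it out.

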